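# Clean the mounting plate and snap the mounting cap onto its stud

## Robot

A 6-joint arm with a two-finger parallel gripper is mounted at the origin on a cart in front of the work surface, level with it; the furniture and walls round the work are solid. World frame = base frame: x ahead of the robot, y to its left, z up, the work surface at z = 0. Lengths are in m, angles in rad, forces in N, time in s.
With the tool pointing down it reaches from about 0.275 to 0.875 m from the base axis. Payload 12.5 kg.
Tool frame: the origin (TCP) lies midway between the tips of the shut fingers; the grasp point (between the pads) lies 19 mm behind it (r.tcp_to_grasp is the z of the grasp point in the tool frame, in m); z points along the fingers, x is the direction in which the jaws open and shut, and the axes are right-handed (so a half turn about z gives the same grasp; the last joint's range is limited). The gripper opens to 85 mm and grips with 20 to 120 N. Pads are 22 mm wide; open, the fingers measure 114 mm over their backs; the gripper's body (76 mm by 85 mm) begins 54 mm behind the grasp point. The pads swing forward as they close: fully open they stand 13 mm farther back than shut.
Start: joints at [-1.28, 0.351, 1.652, -0, 1.139, -0.085], TCP at [0.202, -0.512, 0.231] pointing down, gripper open.
Joint ranges: [-2.75, 2.75], [-0.79, 2.1], [0.01, 2.65], [-1.57, 4.71], [0.07, 3.14], [-2.87, 2.87]. Speed limits (rad/s): [2.22, 2.22, 2.79, 3.14, 3.14, 3.14].

## Interface

Orientations are given as [roll, pitch, yaw] about the fixed x, y, z axes, in that order (R = Rz(yaw) Ry(pitch) Rx(roll)).
In Python, from plant import r gives the robot as it stands.
- The arm moves only by the tool arm_command, never from a script. Its argument "steps" is a list of rows, each a list of 5 numbers: the shift along the tool's x, y, z in m, then the turn about the tool's z in rad, then the opening, from -1 (shut) to 1 (fully open), so that 0 is half open. In form: [[dx, dy, dz, yaw, claw], ...]. A call has 1 to 8 rows; each row shifts and turns the commanded pose from where the row before left it, along the tool's axes as they then stand; what a row does not reach is not made up. A row lasts 1/8 s, in which the tool goes at most 62.5 mm and 10.7 degrees, less where a joint would pass 70% of its speed; a pose out of reach is approached as far as the arm can. A call with a gripper value outside its range is refused whole. The fingers move at their own pace and stop on an object; the grip force is fixed at half the most. Time passes only in rows, so rows that do not move let the fingers close. It gives the time, the measured TCP pose, the force and the opening at its end, in the units of the state.
- r.read_state(): the state, without advancing time (a new reading comes with each control period).
- r.get_image(name): name is "scene" or "top" or "wrist"; returns a dict with "pixels" (384x512x3 uint8, red, green, blue), "fovy" (degrees; the focal length in pixels is half the picture's height over the tangent of half this angle, whatever the lens; pixels are square), "cx", "cy" (the principal point, pixels), "T" (4x4, takes a point from camera to world coordinates). Camera axes: x right, y down, z forward; pixel columns grow to the right and rows downward; lengths in m; the calibration is good to about 2 mm. A picture is of the moment at which its call begins. There is no depth.
- r.hand_in(): hands the job in, once; it reports no verdict.
Trained networks look in a picture, given as the dict that the camera call returned (one of the last four; its "shot" number tells which), for a name from the list of things; names that differ only in an ending like _2 or _b are one class to them, and where a whole thing is asked for, a point or a joint stands for the part that bears it (a point fixed in the world has none). Each returns a list of dicts, best first, with "score" (0 to 1); they miss things now and then, are a little off and sometimes report something else, mostly with a low value. They report only what shows in the picture. A call takes as long as a camera call. They do not tell look-alikes from the thing itself.
- r.regions_of(picture, target): "region" (384x512 bool, what is visible of it) and "rect" ([centre column, centre row, width, height] in pixels, round what is visible of it).
The state is a dict: "clock": time; "q": joint angles; "joint_vel": joint speeds; "tau": joint torques, N m; "ee_pos": TCP position; "ee_rot": TCP orientation; "ft_force": force on the tool from outside, world axes, zero at the start; "moment": the same for the moment, N m; "finger_gap": finger opening in m.
Only numpy, scipy, OpenCV 4.12 (cv2) and the standard library are available. Lean on these libraries where they do the work, as an engineer would, in place of code of your own. Each camera call takes 0.05 s, during which the arm holds its last target.

## Task

Take the wooden scraper block and wipe all five plaster chips off the aluminium mounting plate with it (do not touch the chips with the fingers), then put the block down on the worktop, off the plate. Then put the grey mounting cap on the plate's ball stud and press it straight down until it clicks, and keep pressing after the click until it sits flat on the plate. Finish while still gripping the cap and pushing it down firmly with about 12 N (do not let go), and leave the other things on the worktop where they are.

Things in the scene. Friction and masses are not known exactly. Their poses are not given: they have to be found in the camera images.
- mount_plate: Fixed aluminium plate on the worktop, 100 x 190 mm, top face 20 mm above the worktop. Origin: centre of its underside, at worktop height. Its y axis runs along the 190 mm side, z up. The stud stands at x = 0, y = -52 mm in this frame; the chips lie towards the +y end (y = +95 mm), none nearer than 40 mm to the stud axis.
- stud_base (a point): Foot of the steel stud, on its axis, on the plate's top face. Stud 18 mm thick, 24 mm high, tapering above 15 mm to 10 mm at its top. Four spring-loaded balls stand 3 mm proud of it, 9 mm above the plate: pushing the cap over them takes about 7 to 14 N while it is some 13 to 8 mm above its seat; then the force drops and the balls snap it down to the plate.
- cap_center (a point): Loose grey plastic cap, flange down: flange 72 mm across, 6 mm thick; above it a ribbed round boss 38 mm across, top 40 mm above the underside (grip the boss). Point on its axis, 20 mm above the underside; z up. Below: 20 mm round opening with 3 mm lip, 28 mm wide inside, 34 mm deep. Fully home the underside lies on the plate, this point 20 mm above stud_base. About 60 g.
- scraper_center (a point): Loose scraper block standing upright: lower part 90 mm long (its x), 18 mm thick (its y; rubber edge 14 mm), 30 mm high; on its middle a wooden grip 50 mm (x) by 24 mm (y), from 30 to 72 mm above the underside (grip across the 24 mm). Point in the middle, 36 mm above the underside. About 120 g.
- chip0_center (a point): Loose off-white plaster chip, 14x11x8 mm; point at its centre half-way up. About 12 g.
- chip1_center (a point): Loose off-white plaster chip, 12x12x7 mm; point at its centre half-way up. About 12 g.
- chip2_center (a point): Loose off-white plaster chip, 15x10x8 mm; point at its centre half-way up. About 12 g.
- chip3_center (a point): Loose off-white plaster chip, 13x11x9 mm; point at its centre half-way up. About 12 g.
- chip4_center (a point): Loose off-white plaster chip, 12x10x7 mm; point at its centre half-way up. About 12 g.
- plaster_model_c: Bystander, leave alone: beige plaster model of a dental arch, 57x68x28 mm. Origin: centre of its underside.
- polish_paste: Bystander, leave alone: round polishing-paste jar with brown lid, 65 mm across, 29 mm high. Origin: centre of its underside.
- glaze_jar: Bystander, leave alone: small jar with black lid, 41 mm across, 35 mm high. Origin: centre of its underside.
- hex_driver: Bystander, leave alone: lying small screwdriver with black handle, 12x132x12 mm. Origin: centre of its underside.
Mind the look-alikes: they are no part of the job. Of the things that look like the part that bears cap_center, the middle-sized one is meant.

How it is judged:
By the outcome, as a careful person would: the job done as asked, in the order asked, and still so for the second after the job is handed in, while the arm keeps its last pose, push and grip.
It also fails if it takes over 72 s, if anything falls off the work surface, if the arm or the gripper's body presses on something with over 40 N, if the wrist force passes 120 N, or if a joint passes its speed limit or range.

## Working session

There is one attempt and no reset: what is moved stays moved. The work goes in short steps, Python scripts to look and compute and a tool call to move; the robot and the scene stay as the last step left them, time stands still between calls to the robot, and variables do not carry over. Pictures are saved under pics/ and viewed, and the job is handed in when it is done.

Besides the shell and the picture viewer there is one more tool, called after ">>>" as a command line: name --pt "numbers of a row" for each row, then --argument value for the rest. arm_command: Moves the arm, as the interface text tells. Its arguments: {"type":"object","properties":{"steps":{"type":"array"}},"required":["steps"]}

```bash
ls; mkdir -p pics; python3 - <<'E'
from plant import r
import cv2
s=r.read_state()
print({k:(v if not hasattr(v,'round') else v) for k,v in s.items()}, r.tcp_to_grasp)
for n in ["scene","top","wrist"]:
    d=r.get_image(n); cv2.imwrite(f"pics/{n}0.png",cv2.cvtColor(d["pixels"],cv2.COLOR_RGB2BGR))
    print(n,d["fovy"],d["cx"],d["cy"],d["T"])
E
```

```text
pics
{'clock': 0.0, 'q': array([-1.27960774e+00,  3.51237419e-01,  1.65239649e+00, -4.70954040e-05,
        1.13909389e+00, -8.46193293e-02]), 'joint_vel': array([-7.83265466e-06,  6.12400364e-04,  4.86537223e-04, -1.38170718e-03,
        1.42447914e-03,  5.33091498e-04]), 'tau': array([ 5.55442421e-04, -5.06100583e+01, -2.91409725e+01, -2.19932599e-05,
        4.53669243e-03,  5.37981862e-06]), 'ee_pos': array([ 0.20177537, -0.51131048,  0.23076826]), 'ee_rot': array([-3.14153931e+00,  1.13469320e-03, -1.19496865e+00]), 'ft_force': array([0.41028046, 1.11442625, 1.15306748]), 'moment': array([-0.04208316, -0.0240528 ,  0.03236765]), 'finger_gap': 0.08543171215846748} -0.0187
scene 48.98299630022398 255.9322427819059 191.968692184185 [[ 0.64883112 -0.45686725  0.60851499 -0.53685874]
 [-0.76066269 -0.41071481  0.50269834 -0.71811802]
 [ 0.02025971 -0.78904098 -0.61400642  1.07319512]
 [ 0.          0.          0.          1.        ]]
top 52.521620237052886 258.94752914169135 196.93148296778278 [[-0.30045336 -0.92241709  0.24264065  0.16992034]
 [-0.95375303  0.28812627 -0.08566456  0.21002328]
 [ 0.00910731 -0.25715746 -0.9663266   1.32191116]
 [ 0.          0.          0.          1.        ]]
wrist 58.271806552202925 259.1658990314627 187.15140520966793 [[ 0.3676534  -0.89147584 -0.26476746  0.26994652]
 [-0.92995994 -0.35315343 -0.10226025 -0.4853299 ]
 [-0.00234099  0.28381947 -0.95887488  0.37336132]
 [ 0.          0.          0.          1.        ]]
```

View pics/scene0.png

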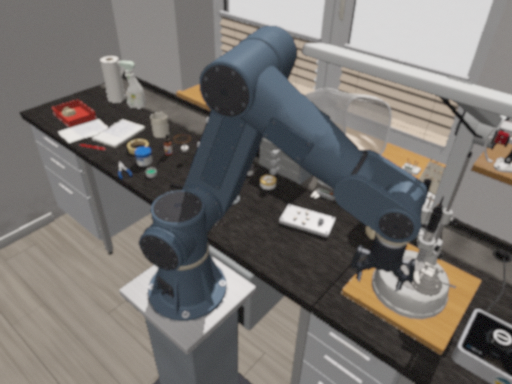

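View pics/top0.png

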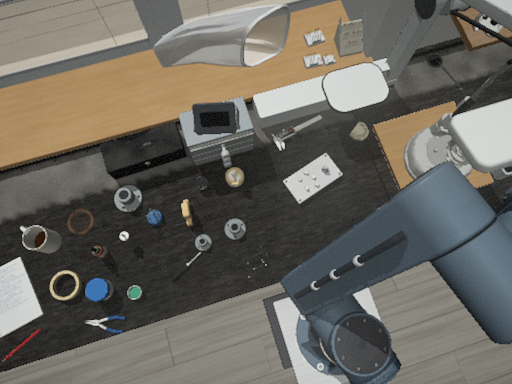

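View pics/wrist0.png

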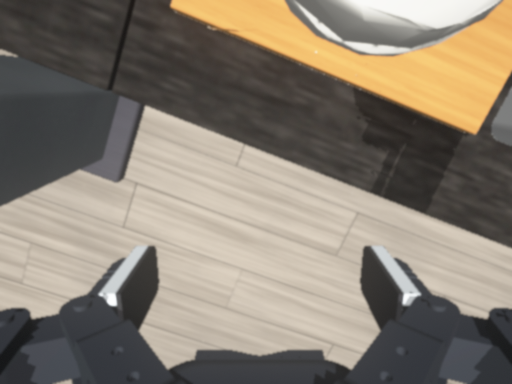

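The top view shows the plate at (313,178), three grey cap-like things at (128,198), (235,229) and (203,242), and a wooden block at (187,212). I'll enlarge these and measure.

```bash
cat > h.py <<'E'
from plant import r
import numpy as np, cv2
def cam(d):
    f=192/np.tan(np.radians(d["fovy"])/2); return f,d["cx"],d["cy"],np.array(d["T"])
def ray(d,u,v,z):
    f,cx,cy,T=cam(d); w=T[:3,:3]@np.array([(u-cx)/f,(v-cy)/f,1]); o=T[:3,3]
    return o+w*(z-o[2])/w[2]
def proj(d,p):
    f,cx,cy,T=cam(d); c=T[:3,:3].T@(np.asarray(p)-T[:3,3]); return cx+f*c[0]/c[2],cy+f*c[1]/c[2]
def save(d,name,box=None,k=1):
    im=cv2.cvtColor(d["pixels"],cv2.COLOR_RGB2BGR)
    if box: im=im[box[1]:box[3],box[0]:box[2]]
    cv2.imwrite("pics/"+name+".png",cv2.resize(im,None,fx=k,fy=k,interpolation=cv2.INTER_CUBIC))
E
python3 - <<'E'
from h import *
d=r.get_image("top"); save(d,"top1",(90,130,350,290),3)
for n,z in [("mount_plate",.02),("stud_base",.03),("cap_center",.03),("scraper_center",.04),("chip0_center",.024),("plaster_model_c",.02),("polish_paste",.02),("glaze_jar",.03),("hex_driver",.01)]:
    for x in r.regions_of(d,n):
        c=x["rect"]; print(n,round(x["score"],2),np.round(c,1),ray(d,c[0],c[1],z).round(3))
E
```

```text
mount_plate 0.78 [311.2 177.3  57.8  46.5] [ 0.51  -0.102  0.02 ]
stud_base 0.84 [312.2 178.6  54.8  49.4] [ 0.502 -0.101  0.03 ]
cap_center 0.86 [236.5 229.7  23.8  23.6] [0.408 0.202 0.03 ]
cap_center 0.45 [204.1 243.4  16.9  17.4] [0.396 0.318 0.03 ]
cap_center 0.39 [200.7 181.4   9.   12.7] [0.608 0.272 0.03 ]
scraper_center 0.57 [186.  212.5  15.6  24.6] [0.513 0.347 0.04 ]
chip0_center 0.74 [312.7 176.8  53.   49.7] [ 0.509 -0.107  0.024]
plaster_model_c 0.82 [360.3 129.9  17.8  16.9] [ 0.628 -0.333  0.02 ]
polish_paste 0.61 [232.1 176.4  15.6  11.4] [0.596 0.162 0.02 ]
glaze_jar 0.59 [201.3 184.6  10.2  10.4] [0.596 0.273 0.03 ]
hex_driver 0.44 [180.8 270.4  10.7  16.1] [0.336 0.417 0.01 ]
```

View pics/top1.png

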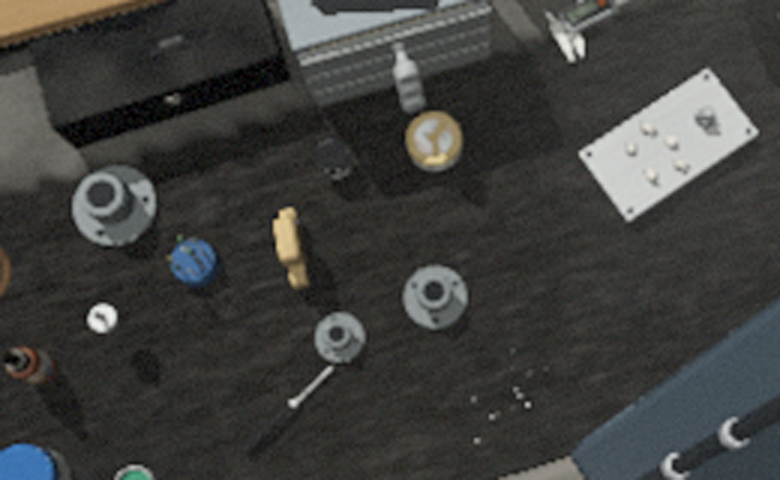

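The three caps measure about 94 mm across at (128,198), 72 mm at (236,229) and 57 mm at (204,242). The middle-sized one at (236,229) matches the 72 mm flange. I'll confirm it from the wrist camera before reaching for it. I'm moving over the plate first for a close look.

>>> arm_command --pt "-0.043 -0.026 -0.017 0 1" --pt "-0.043 -0.026 -0.017 0 1" --pt "-0.043 -0.026 -0.017 0 1" --pt "-0.043 -0.026 -0.017 0 1" --pt "-0.043 -0.026 -0.017 0 1" --pt "-0.043 -0.026 -0.017 0 1" --pt "-0.002 -0.055 0 0 1" --pt "-0.002 -0.055 0 0 1"

```text
clock: 1.65
ee_pos: [0.3545, -0.1692, 0.3342]
ee_rot: [-3.14, -0.002, -1.195]
ft_force: [0.0, -1.3, 0.6]
finger_gap: 0.0858
```

>>> arm_command --pt "-0.002 -0.055 0 0 1" --pt "-0.002 -0.055 0 0 1" --pt "0 0 0 0 1" --pt "0 0 0 0 1"

```text
clock: 2.15
ee_pos: [0.4536, -0.1262, 0.3331]
ee_rot: [3.141, 0.0, -1.195]
ft_force: [0.4, 0.3, 0.2]
finger_gap: 0.0853
```

```bash
python3 - <<'E'
from h import *
s=r.read_state(); print(s["clock"],s["ee_pos"],s["ee_rot"],s["q"],s["ft_force"])
d=r.get_image("wrist"); save(d,"w1",None,1.5)
import pickle; pickle.dump({k:d[k] for k in("pixels","fovy","cx","cy","T")},open("w1.pkl","wb"))
for n,z in [("mount_plate",.02),("chip0_center",.024)]:
    for x in r.regions_of(d,n):
        c=x["rect"]; print(n,round(x["score"],2),np.round(c,1),ray(d,c[0],c[1],z).round(3))
E
```

```text
2.15 [ 0.45360081 -0.12618026  0.33310909] [ 3.14098140e+00  3.11051911e-04 -1.19455197e+00] [-3.70134044e-01  1.10262479e-01  1.70398185e+00 -1.92313858e-04
  1.32800828e+00  8.24464126e-01] [0.40006526 0.27565331 0.20423019]
mount_plate 0.84 [263.   91.  155.8  92.6] [ 0.516 -0.107  0.02 ]
```

View pics/w1.png

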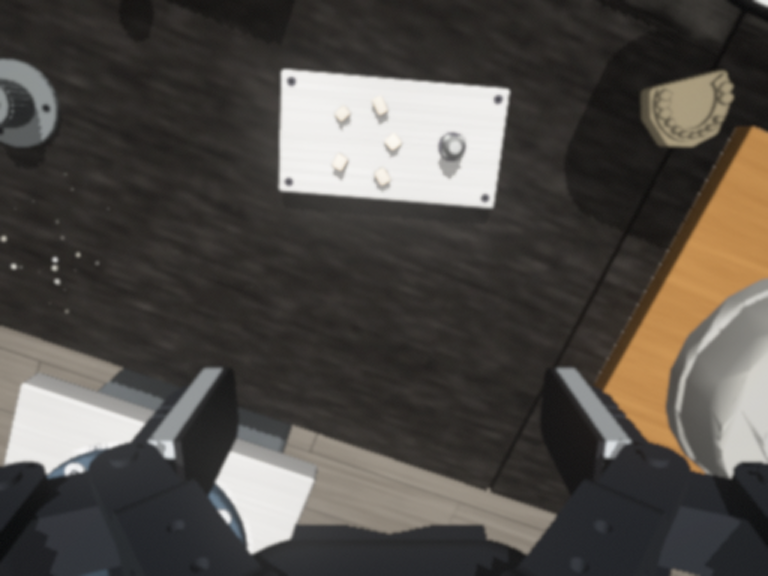

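The view shows the plate (corners 282,69 / 509,89 / 494,207 / 279,191 in the enlarged picture), five chips at (343,115), (380,106), (393,143), (340,163), (382,177), and the stud at about (452,148).

```bash
python3 - <<'E'
from h import *
import pickle
d=pickle.load(open("w1.pkl","rb"))
g=cv2.cvtColor(d["pixels"],cv2.COLOR_RGB2GRAY)
m=(g>150).astype(np.uint8); m[:, 345:]=0; m[145:]=0;m[:, :150]=0
m=cv2.morphologyEx(m,cv2.MORPH_CLOSE,np.ones((15,15)))
c=max(cv2.findContours(m,0,2)[0],key=cv2.contourArea)
W=np.array([ray(d,u+0,v+0,.02)[:2] for u,v in c[:,0]],np.float32)
rc=cv2.minAreaRect(W); print(rc)
b=cv2.boxPoints(rc);print(b)
C=np.array(rc[0]); 
for ch in [(343,115),(380,106),(393,143),(340,163),(382,177)]:
    print(ray(d,ch[0]/1.5,ch[1]/1.5,.025).round(3))
print("stud top",ray(d,454/1.5,146/1.5,.044).round(3))
save(d,"w1c",(170,30,350,150),4)
E
```

```text
((0.5121334791183472, -0.10452934354543686), (0.09964023530483246, 0.18942970037460327), 16.91106414794922)
[[ 4.3691638e-01 -2.8402228e-02]
 [ 4.9201900e-01 -2.0964050e-01]
 [ 5.8735061e-01 -1.8065646e-01]
 [ 5.3224796e-01  5.8181584e-04]]
[ 0.517 -0.06   0.025]
[ 0.535 -0.086  0.025]
[ 0.511 -0.107  0.025]
[ 0.479 -0.071  0.025]
[ 0.481 -0.109  0.025]
stud top [ 0.528 -0.154  0.044]
```

View pics/w1c.png

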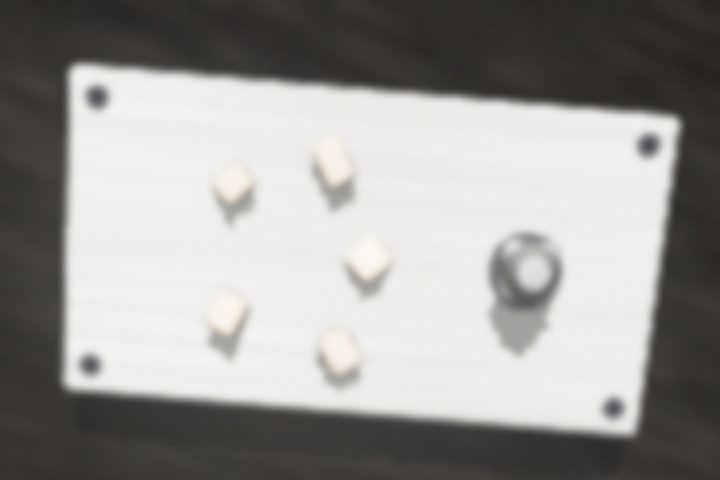

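Plate centre is (0.512, -0.1045) with yaw 0.295, and the stud comes out at (0.527, -0.154) by two methods that agree. The chips lie within ±40 mm of the plate's x, so one block-wide sweep along +y covers them. Next I look at the scraper and cap.

>>> arm_command --pt "-0.05 -0.026 0 0 1" --pt "-0.05 -0.026 0 0 1" --pt "-0.05 -0.026 0 0 1" --pt "-0.05 -0.026 0 0 1" --pt "-0.05 -0.026 0 0 1" --pt "-0.05 -0.026 0 0 1" --pt "-0.05 -0.026 0 0 1" --pt "-0.048 -0.025 0 0 1"

```text
clock: 3.3
ee_pos: [0.5005, 0.321, 0.3338]
ee_rot: [-3.141, -0.0, -1.196]
ft_force: [-0.0, -1.3, 0.4]
finger_gap: 0.0853
```

>>> arm_command --pt "0 0 0 0 1" --pt "0 0 0 0 1"

```text
clock: 3.55
ee_pos: [0.5005, 0.3191, 0.3334]
ee_rot: [3.142, -0.0, -1.196]
ft_force: [-0.2, -0.2, -1.3]
finger_gap: 0.0855
```

```bash
python3 - <<'E'
from h import *
s=r.read_state(); print(s["clock"],s["ee_pos"],s["ee_rot"],s["q"],s["ft_force"])
d=r.get_image("wrist"); save(d,"w2",None,1.5)
import pickle; pickle.dump({k:d[k] for k in("pixels","fovy","cx","cy","T")},open("w2.pkl","wb"))
for n,z in [("scraper_center",.036),("cap_center",.02)]:
    for x in r.regions_of(d,n):
        c=x["rect"]; print(n,round(x["score"],2),np.round(c,1),ray(d,c[0],c[1],z).round(3))
E
```

```text
3.55 [0.50050627 0.31909207 0.33343712] [ 3.14154405e+00 -2.73735577e-04 -1.19551406e+00] [ 4.89264554e-01  3.52289348e-01  1.39688702e+00 -2.70722767e-04
  1.39249572e+00  1.68482665e+00] [-0.1876122  -0.19096992 -1.28530209]
scraper_center 0.94 [246.2 120.4  41.9  70.4] [0.523 0.345 0.036]
cap_center 0.92 [310.1 216.7  48.8  46. ] [0.429 0.213 0.02 ]
cap_center 0.91 [139.4   7.1  55.8  13.2] [0.599 0.512 0.02 ]
cap_center 0.85 [231.8 197.3  39.5  31. ] [0.415 0.326 0.02 ]
```

View pics/w2.png

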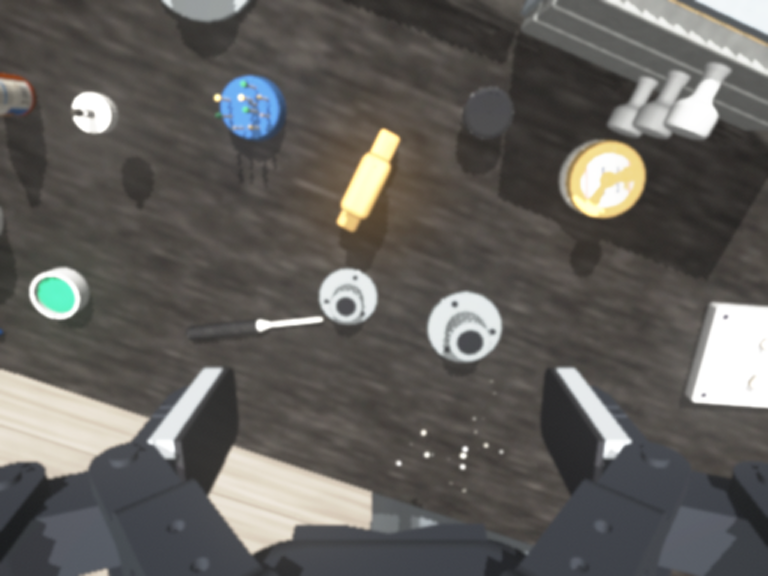

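The scraper is at (366,182), the middle-sized cap at (465,328), the small one at (348,297) and the large one at the top edge (205,0).

```bash
python3 - <<'E'
from h import *
import pickle
d=pickle.load(open("w2.pkl","rb"))
save(d,"w2c",(190,75,350,250),3.4)
hsv=cv2.cvtColor(d["pixels"],cv2.COLOR_RGB2HSV)
m=((hsv[...,1]>90)&(hsv[...,2]>120)).astype(np.uint8); m[:80]=0;m[160:]=0;m[:,:215]=0;m[:,:][:,275:]=0
c=max(cv2.findContours(m,0,2)[0],key=cv2.contourArea)
W=np.array([ray(d,u,v,.03)[:2] for u,v in c[:,0]],np.float32)
print(cv2.minAreaRect(W))
a=ray(d,390/1.5,136/1.5,.03);b=ray(d,346/1.5,224/1.5,.03);print(a,b,(a+b)/2,np.linalg.norm(a-b),np.arctan2(*(a-b)[1::-1]))
for w,(u0,v0,u1,v1,z) in {"mid":(428,327,502,327,.006),"small":(319,297,378,297,.006)}.items():
    print(w,ray(d,u0/1.5,v0/1.5,z),ray(d,u1/1.5,v1/1.5,z))
print("boss top",ray(d,469.5/1.5,342/1.5,.04), "flange c",ray(d,465/1.5,326/1.5,.006))
E
```

```text
((0.5212098360061646, 0.34704670310020447), (0.028783906251192093, 0.09254172444343567), 84.58804321289062)
[0.56267359 0.34224434 0.03      ] [0.47987415 0.35075363 0.03      ] [0.52127387 0.34649899 0.03      ] 0.08323553654628488 -0.10241037637402615
mid [0.40927654 0.24172612 0.006     ] [0.43576992 0.17468227 0.006     ]
small [0.39930308 0.35072166 0.006     ] [0.4200662  0.29816838 0.006     ]
boss top [0.42119606 0.20834722 0.04      ] flange c [0.4234786  0.20862522 0.006     ]
```

View pics/w2c.png

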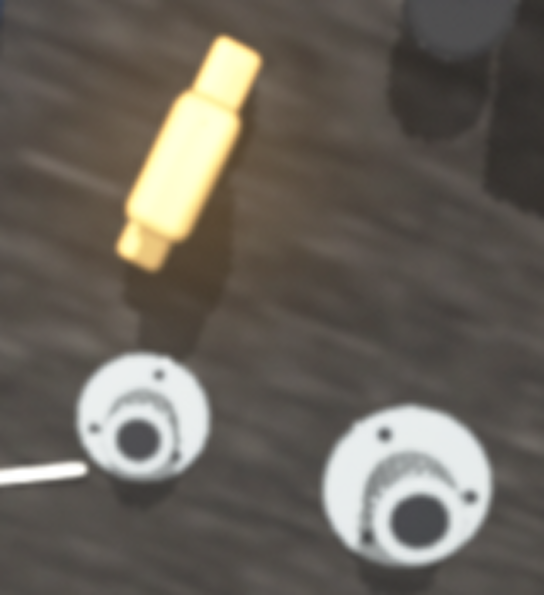

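Flange widths at its height are 72 mm for the right-hand cap and 57 mm for the left, so the right-hand cap (310,217 native) is the middle one. Now I refine the scraper's pose by fitting.

```bash
python3 - <<'E'
from h import *
import pickle
d=pickle.load(open("w2.pkl","rb"))
R=lambda x,y,z: ray(d,190+x/3.4,75+y/3.4,z)
a=R(242,49,.03);b=R(137,262,.03);print(a,b,(a+b)/2,np.linalg.norm(a-b),np.arctan2(*(a-b)[1::-1]))
# grip top corners
for p in [((190,92),(128,212)),((240,122),(182,240))]:
    a=R(*p[0],.072);b=R(*p[1],.072);print(a,b,(a+b)/2,np.linalg.norm(a-b),np.arctan2(*(a-b)[1::-1]))
print(d["T"][:3,3], R(183,166,.072))
# silhouette fit
hsv=cv2.cvtColor(d["pixels"],cv2.COLOR_RGB2HSV)
m=((hsv[...,1]>90)&(hsv[...,2]>130)).astype(np.uint8); m[:80]=0;m[160:]=0;m[:,:215]=0;m[:,275:]=0
print(m.sum())
def sil(x,y,a):
    k=4; im=np.zeros((384*k//2,512*k),np.uint8)
    c,s=np.cos(a),np.sin(a)
    for L,Wd,z0,z1 in [(90,18,0,30),(50,24,30,72)]:
        P=[]
        for i in(-1,1):
            for j in(-1,1):
                for z in(z0,z1):
                    X,Y=i*L/2000,j*Wd/2000
                    P.append(proj(d,[x+c*X-s*Y,y+s*X+c*Y,z/1000]))
        h=cv2.convexHull(np.array(P,np.float32)); cv2.fillConvexPoly(im,np.round((h+.5)*k).astype(np.int32),255)
    return cv2.resize(im,(512,192),interpolation=cv2.INTER_AREA)/255.
from scipy.optimize import minimize
M=m[:192].astype(float)
best=minimize(lambda p:np.abs(sil(p[0]/100,p[1]/100,p[2]/10)-M).sum(),[52.1,34.6,-1.0],method="Nelder-Mead",options=dict(initial_simplex=[[52.1,34.6,-1],[52.6,34.6,-1],[52.1,35,-1],[52.1,34.6,-.5]]))
print(best.x,best.fun)
E
```

```text
[0.56461143 0.3414349  0.03      ] [0.47630684 0.34996187 0.03      ] [0.52045914 0.34569838 0.03      ] 0.08871533135623358 -0.09626474883571666
[0.54569723 0.35289235 0.072     ] [0.50025678 0.35842783 0.072     ] [0.52297701 0.35566009 0.072     ] 0.045776370121351564 -0.1212209307237062
[0.54270045 0.33367754 0.072     ] [0.49800583 0.33764456 0.072     ] [0.52035314 0.33566105 0.072     ] 0.04487032773530877 -0.08852615488047944
[0.56861459 0.34521451 0.4759544 ] [0.52189896 0.34635586 0.072     ]
523
[52.09899324 34.73712527 -0.87320941] 994.6588235294118
```

>>> arm_command --pt "-0.0176 -0.029 0.02 0 1" --pt "0 0 0.045 0.158 1" --pt "0 0 0.045 0.158 1" --pt "0 0 0.045 0.158 1" --pt "0 0 0 0 1" --pt "0 0 0 0 1"

```text
clock: 4.45
ee_pos: [0.522, 0.347, 0.1805]
ee_rot: [-3.139, 0.001, -1.666]
ft_force: [0.4, -0.2, 0.4]
finger_gap: 0.0853
```

```bash
python3 - <<'E'
from h import *
s=r.read_state(); print(s["clock"],s["ee_pos"],s["ee_rot"],s["q"],s["ft_force"])
d=r.get_image("wrist"); save(d,"w3",None,1.5)
import pickle; pickle.dump({k:d[k] for k in("pixels","fovy","cx","cy","T")},open("w3.pkl","wb"))
E
```

```text
4.45 [0.52200538 0.34700436 0.18051622] [-3.13942162e+00  1.45350845e-03 -1.66627091e+00] [ 5.12443740e-01  5.39818462e-01  1.49221232e+00 -5.24540198e-05
  1.10694962e+00  2.17873964e+00] [ 0.37840853 -0.23780733  0.39650307]
```

View pics/w3.png

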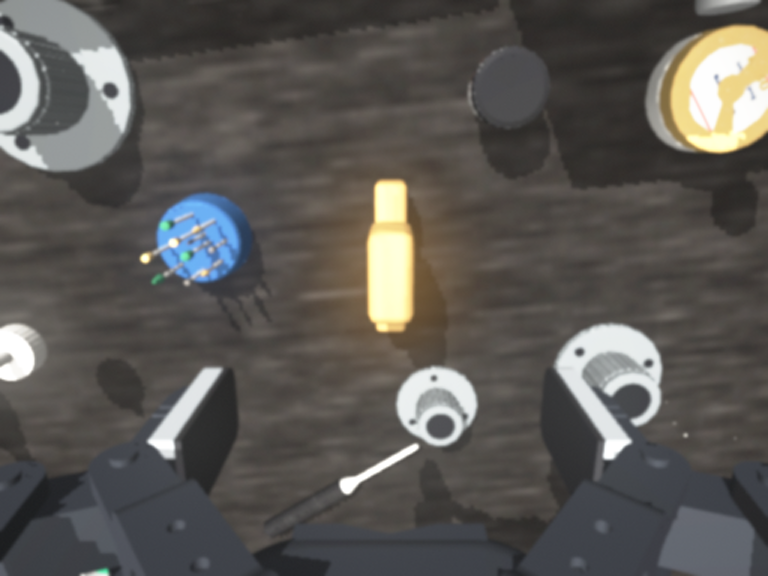

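```bash
python3 - <<'E'
from h import *
import pickle
d=pickle.load(open("w3.pkl","rb"))
q=lambda u,v,z: ray(d,u/1.5,v/1.5,z).round(4)
print("grip top",q(368,275,.072),q(413,275,.072),q(391,230,.072),q(391,322,.072))
print("far end",q(391,180,.03)); print("bluerim",q(250,240,.02),q(250,240,.03))
print("glaze",q(470,90,.035))
print(d["T"])
E
```

```text
grip top [0.5249 0.3574 0.072 ] [0.5228 0.3348 0.072 ] [0.5468 0.3437 0.072 ] [0.4986 0.3482 0.072 ]
far end [0.567  0.3417 0.03  ]
bluerim [0.5388 0.4291 0.02  ] [0.5406 0.4261 0.03  ]
glaze [0.6099 0.2961 0.035 ]
[[-0.09462535 -0.95506611 -0.28088212  0.59447973]
 [-0.99550956  0.09004402  0.02920244  0.33961694]
 [-0.0025985   0.28238413 -0.95929789  0.32321576]
 [ 0.          0.          0.          1.        ]]
```

The pose is aligned: the grip centre at (0.523, 0.346) is under the tool. I'm descending and gripping.

>>> arm_command --pt "0 0 0.045 0 1" --pt "0 0 0.045 0 1" --pt "0 0 0.035 0 1" --pt "0 0 0.0195 0 1" --pt "0 0 0 0 -1" --pt "0 0 0 0 -1" --pt "0 0 0 0 -1" --pt "0 0 0 0 -1"

```text
clock: 5.5
ee_pos: [0.5216, 0.3474, 0.0351]
ee_rot: [-3.14, 0.001, -1.669]
ft_force: [0.1, -0.4, 6.5]
finger_gap: 0.0232
```

>>> arm_command --pt "0 0 0 0 -1" --pt "0 0 0 0 -1"

```text
clock: 5.75
ee_pos: [0.5216, 0.3474, 0.0351]
ee_rot: [-3.14, 0.001, -1.669]
ft_force: [0.0, -0.7, 6.3]
finger_gap: 0.0238
```

>>> arm_command --pt "0 0 -0.04 0 -1" --pt "0 0 -0.045 -0.131 -1" --pt "0 0 -0.045 -0.131 -1" --pt "0 0 0 -0.131 -1" --pt "0.0507 0.0156 0 0 -1" --pt "0.0507 0.0156 0 0 -1" --pt "0.0507 0.0156 0 0 -1" --pt "0.0507 0.0156 0 0 -1"

```text
clock: 6.75
ee_pos: [0.52, 0.1333, 0.1641]
ee_rot: [-3.141, -0.0, -1.276]
ft_force: [0.7, -0.7, -0.5]
finger_gap: 0.0236
```

>>> arm_command --pt "0.0507 0.0156 0 0 -1" --pt "0.0507 0.0156 0 0 -1" --pt "0.0507 0.0156 0 0 -1" --pt "0.0507 0.0156 0 0 -1" --pt "0.0507 0.0156 0 0 -1" --pt "0 0 0 0 -1" --pt "0 0 0 0 -1"

```text
clock: 7.62
ee_pos: [0.5191, -0.13, 0.1638]
ee_rot: [3.142, 0.0, -1.276]
ft_force: [0.3, 0.5, -1.3]
finger_gap: 0.0234
```

```bash
python3 - <<'E'
from h import *
s=r.read_state(); print(s["clock"],s["ee_pos"],s["ee_rot"],s["q"],s["ft_force"],s["finger_gap"])
d=r.get_image("wrist"); save(d,"w4",None,1.5)
import pickle; pickle.dump({k:d[k] for k in("pixels","fovy","cx","cy","T")},open("w4.pkl","wb"))
E
```

```text
7.625 [ 0.5190503  -0.13003569  0.16383319] [ 3.14150289e+00  3.60185462e-04 -1.27643761e+00] [-3.32603457e-01  4.05590163e-01  1.75619705e+00  2.87789548e-04
  9.80089467e-01  9.43673821e-01] [ 0.31865896  0.54754293 -1.30379495] 0.023355779560496785
```

View pics/w4.png

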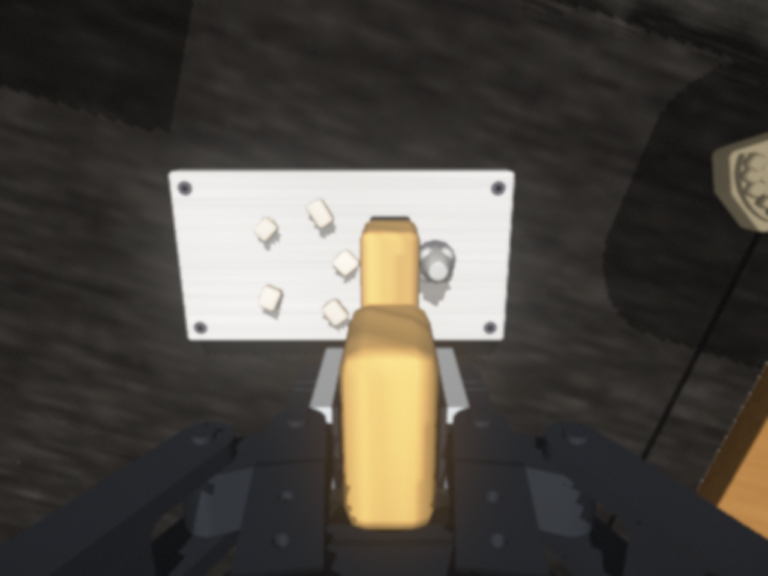

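The plate is aligned with the block, and the block is above the gap between chip (345,263) and stud (435,262). I'll check that gap.

```bash
python3 - <<'E'
from h import *
import pickle
d=pickle.load(open("w4.pkl","rb"))
s=r.read_state(); yaw=s["ee_rot"][2]; p=s["ee_pos"]
tx=np.array([np.cos(yaw),np.sin(yaw)]);ty=np.array([np.sin(yaw),-np.cos(yaw)])
def q(n,u,v,z):
    w=ray(d,u/1.5,v/1.5,z)[:2]; e=w-p[:2]; print(n,w.round(4),"tool",(e@tx).round(4),(e@ty).round(4))
q("chip3 right",359,263,.022);q("studL",417,258,.029);q("studR",455,258,.029);q("stud top",440,270,.044);q("chip5 right",349,314,.022)
for c in [(170,171),(514,171),(504,340),(189,340)]: q("corner",*c,.02)
for c in [(265,230),(320,213),(345,263),(270,298),(335,312)]: q("chip",*c,.026)
# held block near-lower end (front far end) estimated
q("blk far end L",361,233,.1287+.03);q("blk far end R",418,233,.1287+.03)
q("blk bot far",372,218,.1287);q("blk bot far",409,218,.1287)
E
```

```text
chip3 right [ 0.5135 -0.1143] tool -0.0162 0.001
studL [ 0.5274 -0.1441] tool 0.0163 -0.0037
studR [ 0.5335 -0.1642] tool 0.0373 -0.0037
stud top [ 0.5281 -0.1558] tool 0.0277 -0.001
chip5 right [ 0.4822 -0.1172] tool -0.0226 0.0318
corner [ 0.5327 -0.0017] tool -0.1183 -0.0502
corner [ 0.5872 -0.1808] tool 0.0688 -0.0502
corner [ 0.4925 -0.2104] tool 0.0696 0.049
corner [ 0.4375 -0.0301] tool -0.1189 0.0491
chip [ 0.5175 -0.0596] tool -0.0674 -0.0188
chip [ 0.5354 -0.0862] tool -0.0368 -0.0282
chip [ 0.5123 -0.1067] tool -0.0238 -0.0001
chip [ 0.4799 -0.0712] tool -0.0672 0.0206
chip [ 0.4825 -0.109 ] tool -0.0303 0.0291
blk far end L [ 0.5587 -0.1101] tool -0.0071 -0.0435
blk far end R [ 0.5635 -0.1259] tool 0.0094 -0.0435
blk bot far [ 0.5586 -0.1124] tool -0.0049 -0.0428
blk bot far [ 0.5624 -0.1246] tool 0.0079 -0.0428
```

>>> arm_command --pt "0 0 0.04 0 -1" --pt "0 0 0.04 0 -1" --pt "0 0 0.02 0 -1" --pt "0 0 0.006 0 -1" --pt "0 0 0 0 -1"

```text
clock: 8.3
ee_pos: [0.5195, -0.1298, 0.0582]
ee_rot: [-3.141, -0.0, -1.275]
ft_force: [-0.3, -0.2, -1.2]
finger_gap: 0.0233
```

>>> arm_command --pt "0 0 0.002 0 -1" --pt "0 0 0 0 -1"

```text
clock: 8.55
ee_pos: [0.5195, -0.1304, 0.0564]
ee_rot: [-3.141, -0.001, -1.276]
ft_force: [-0.1, -0.8, -1.9]
finger_gap: 0.023
```

>>> arm_command --pt "0 0 0.0012 0 -1" --pt "0 0 0 0 -1"

```text
clock: 8.8
ee_pos: [0.5195, -0.1305, 0.055]
ee_rot: [-3.141, -0.0, -1.276]
ft_force: [-1.6, 0.6, 4.8]
finger_gap: 0.0236
```

Light contact on the plate, about 5 N. I'm sweeping along plate +y.

>>> arm_command --pt "-0.008 0 0 0 -1" --pt "-0.012 0 0 0 -1" --pt "-0.012 0 0 0 -1" --pt "-0.012 0 0 0 -1" --pt "-0.012 0 0 0 -1" --pt "-0.012 0 0 0 -1" --pt "-0.012 0 0 0 -1" --pt "-0.012 0 0 0 -1"

```text
clock: 9.8
ee_pos: [0.4928, -0.0416, 0.055]
ee_rot: [-3.14, -0.001, -1.275]
ft_force: [1.2, -4.1, 4.5]
finger_gap: 0.0232
```

>>> arm_command --pt "-0.01 0 0 0 -1" --pt "-0.01 0 0 0 -1" --pt "-0.01 0 0 0 -1" --pt "-0.01 0 0 0 -1" --pt "-0.01 0 0 0 -1" --pt "-0.01 0 0 0 -1" --pt "-0.007 0 0 0 -1" --pt "0 0 0 0 -1"

```text
clock: 10.8
ee_pos: [0.4729, 0.0222, 0.0545]
ee_rot: [3.141, 0.0, -1.275]
ft_force: [-0.2, 0.1, -1.8]
finger_gap: 0.0234
```

```bash
python3 - <<'E'
from h import *
s=r.read_state(); print(s["clock"],s["ee_pos"],s["ee_rot"],s["ft_force"],s["finger_gap"])
d=r.get_image("wrist"); save(d,"w5",None,1.5)
E
```

```text
10.8 [0.47285305 0.0222278  0.05452684] [ 3.14135987e+00  1.24598625e-04 -1.27535442e+00] [-0.16358239  0.1303331  -1.82209423] 0.023364159864343686
```

View pics/w5.png

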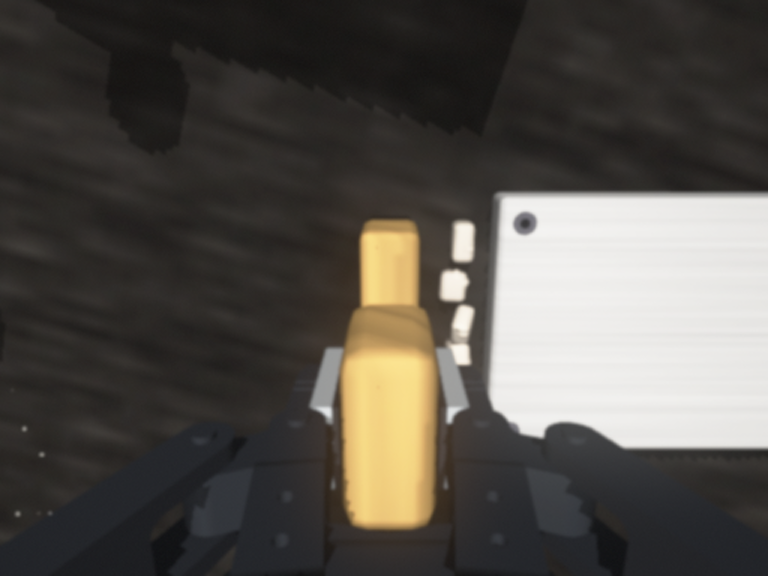

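The picture shows chips on the worktop beside the plate at (463,240), (453,285), (463,320) and (460,353); the fifth may be hidden by a finger. I'll set the block down on clear worktop near (0.49, 0.10).

>>> arm_command --pt "0 0 -0.03 0 -1" --pt "-0.02 -0.01 -0.02 0 -1" --pt "-0.03 -0.015 0 0 -1" --pt "-0.02 -0.014 0 0 -1" --pt "0 0 0.03 0 -1" --pt "0 0 0.03 0 -1" --pt "0 0 0.006 0 -1" --pt "0 0 0 0 -1"

```text
clock: 11.85
ee_pos: [0.4903, 0.0999, 0.0389]
ee_rot: [3.142, 0.0, -1.276]
ft_force: [0.3, 0.3, -1.6]
finger_gap: 0.0234
```

>>> arm_command --pt "0 0 0.002 0 -1" --pt "0 0 0 0 -1"

```text
clock: 12.1
ee_pos: [0.4904, 0.1001, 0.0372]
ee_rot: [-3.14, -0.0, -1.276]
ft_force: [-0.7, -0.8, -1.0]
finger_gap: 0.0229
```

>>> arm_command --pt "0 0 0.0017 0 -1" --pt "0 0 0 0 -1"

```text
clock: 12.35
ee_pos: [0.4902, 0.1001, 0.0351]
ee_rot: [-3.141, -0.0, -1.276]
ft_force: [0.5, -0.3, -0.4]
finger_gap: 0.0235
```

>>> arm_command --pt "0 0 0.001 0 -1" --pt "0 0 0 0 -1"

```text
clock: 12.6
ee_pos: [0.4903, 0.1001, 0.035]
ee_rot: [-3.141, -0.0, -1.276]
ft_force: [-6.1, -1.9, 16.8]
finger_gap: 0.0232
```

In contact with the worktop. Releasing, raising, then moving to view both the plate and the cap.

>>> arm_command --pt "0 0 -0.001 0 1" --pt "0 0 0 0 1" --pt "0 0 0 0 1" --pt "0 0 0 0 1" --pt "0 0 -0.03 0 1" --pt "0 0 -0.05 0 1" --pt "0 0 -0.055 0 1" --pt "0 0 -0.055 0 1"

```text
clock: 13.6
ee_pos: [0.4897, 0.1001, 0.2266]
ee_rot: [3.141, 0.0, -1.276]
ft_force: [0.1, -0.1, 0.7]
finger_gap: 0.0854
```

```bash
python3 - <<'E'
from h import *
s=r.read_state(); print(s["clock"],s["ee_pos"],s["ee_rot"],s["ft_force"],s["finger_gap"])
d=r.get_image("wrist"); save(d,"w6",None,1.5)
import pickle; pickle.dump({k:d[k] for k in("pixels","fovy","cx","cy","T")},open("w6.pkl","wb"))
E
```

```text
13.6 [0.48972059 0.10005655 0.22664791] [ 3.14147967e+00  3.74566643e-05 -1.27604778e+00] [ 0.11339651 -0.12753159  0.67742871] 0.08544456709680706
```

View pics/w6.png

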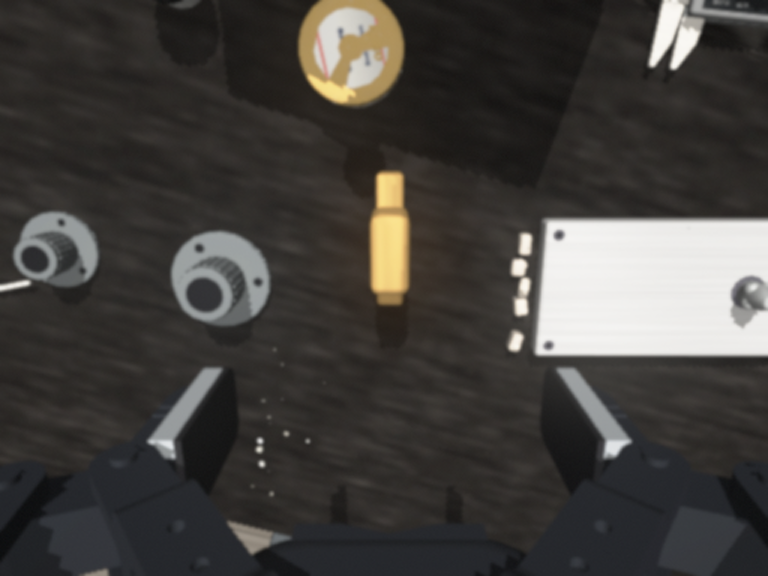

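All five chips lie on the worktop off the plate, at (525,244), (518,268), (524,287), (521,307) and (515,342). The block stands at (390,240). Next I locate the cap.

```bash
python3 - <<'E'
from h import *
import pickle
d=pickle.load(open("w6.pkl","rb"))
g=cv2.cvtColor(d["pixels"],cv2.COLOR_RGB2GRAY)
q=lambda u,v,z: ray(d,u/1.5,v/1.5,z).round(4)
print("boss top",q(205,295,.04),q(182,295,.04),q(228,295,.04))
print("flange",q(221,278,.006),q(172,278,.006),q(270,278,.006),q(221,231,.006),q(221,326,.006))
save(d,"w6c",(100,140,200,230),6)
E
```

```text
boss top [0.4208 0.2076 0.04  ] [0.4163 0.2224 0.04  ] [0.4253 0.1928 0.04  ]
flange [0.4228 0.2079 0.006 ] [0.4124 0.2423 0.006 ] [0.4333 0.1736 0.006 ] [0.4572 0.215  0.006 ] [0.3858 0.2003 0.006 ]
```

View pics/w6c.png

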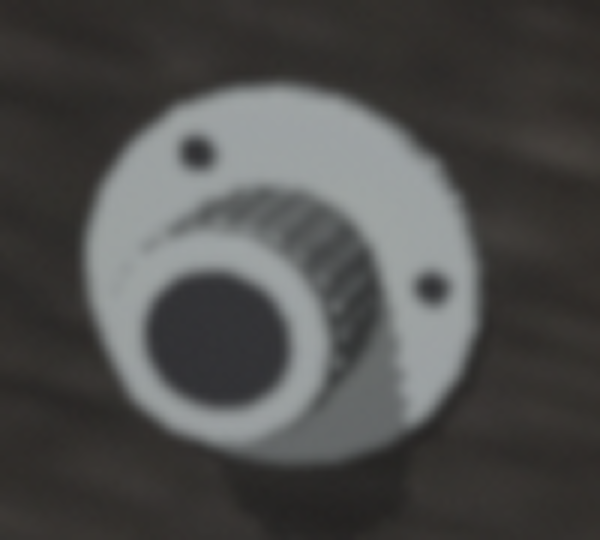

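>>> arm_command --pt "-0.0308 0.0084 0 0 1" --pt "-0.0308 0.0084 0 0 1" --pt "-0.0308 0.0084 0.02 0 1" --pt "-0.0308 0.0084 0.04 0 1" --pt "0 0 0.04 0 1" --pt "0 0 0 0 1"

```text
clock: 14.4
ee_pos: [0.4205, 0.2078, 0.1229]
ee_rot: [3.136, -0.0, -1.275]
ft_force: [-1.6, -0.1, 0.4]
finger_gap: 0.0853
```

```bash
python3 - <<'E'
from h import *
s=r.read_state(); print(s["clock"],s["ee_pos"],s["ee_rot"],s["ft_force"],s["finger_gap"])
d=r.get_image("wrist"); save(d,"w7",None,1.5)
import pickle; pickle.dump({k:d[k] for k in("pixels","fovy","cx","cy","T")},open("w7.pkl","wb"))
E
```

```text
14.4 [0.42051111 0.20784918 0.1229419 ] [ 3.13648228e+00 -3.32789977e-04 -1.27545754e+00] [-1.60231254 -0.13718072  0.4307923 ] 0.08528327137889574
```

View pics/w7.png

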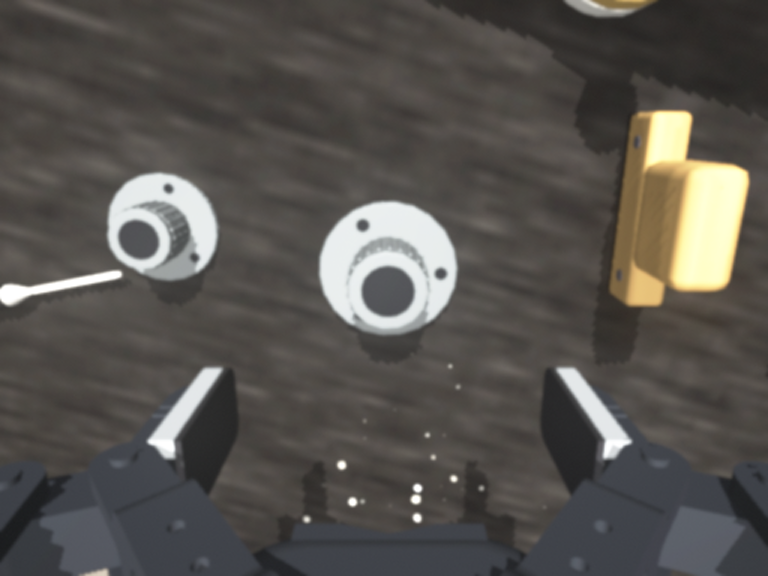

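The cap (flange 388,268; boss 388,291) is centred between the fingers.

```bash
python3 - <<'E'
from h import *
import pickle
d=pickle.load(open("w7.pkl","rb"))
q=lambda u,v,z: ray(d,u/1.5,v/1.5,z).round(4)
print(q(388,291,.04),q(388.5,268,.006),q(388,201,.006),q(388,335,.006))
s=r.read_state();print(s["ee_pos"])
E
```

```text
[0.4214 0.208  0.04  ] [0.4229 0.2083 0.006 ] [0.4561 0.2187 0.006 ] [0.3869 0.1976 0.006 ]
[0.42180257 0.20806468 0.12470605]
```

>>> arm_command --pt "0 0 0.04 0 1" --pt "0 0 0.04 0 1" --pt "0 0 0.022 0 1" --pt "0 0 0.008 0 1" --pt "0 0 0 0 1"

```text
clock: 15.08
ee_pos: [0.4229, 0.2083, 0.0159]
ee_rot: [-3.14, 0.0, -1.276]
ft_force: [0.5, -0.2, 0.2]
finger_gap: 0.0853
```

>>> arm_command --pt "0 0 0.002 0 -1" --pt "0 0 0 0 -1" --pt "0 0 0 0 -1" --pt "0 0 0 0 -1" --pt "0 0 0 0 -1" --pt "0 0 0 0 -1"

```text
clock: 15.82
ee_pos: [0.4224, 0.2083, 0.0137]
ee_rot: [-3.141, 0.0, -1.276]
ft_force: [-2.3, -1.0, 11.5]
finger_gap: 0.0372
```

Gripped at 37 mm. Lifting, then moving to just short of the stud for a last look.

>>> arm_command --pt "0 0 -0.03 0 -1" --pt "0 0 -0.05 0 -1" --pt "0 0 -0.05 0 -1" --pt "0 0 0 0 -1" --pt "0.0472 0.008 0 0 -1" --pt "0.0472 0.008 0 0 -1" --pt "0.0472 0.008 0 0 -1" --pt "0.0472 0.008 0 0 -1"

```text
clock: 16.82
ee_pos: [0.4458, 0.0168, 0.1421]
ee_rot: [3.14, 0.0, -1.276]
ft_force: [0.9, 0.2, -0.6]
finger_gap: 0.0364
```

>>> arm_command --pt "0.0472 0.008 0 0 -1" --pt "0.0472 0.008 0 0 -1" --pt "0.0472 0.008 0 0 -1" --pt "0.0472 0.008 0 0 -1" --pt "0 0 0.03 0 -1" --pt "0 0 0 0 -1" --pt "0 0 0 0 -1"

```text
clock: 17.7
ee_pos: [0.4706, -0.1713, 0.1131]
ee_rot: [3.141, 0.0, -1.275]
ft_force: [0.1, 0.5, -0.5]
finger_gap: 0.0364
```

```bash
python3 - <<'E'
from h import *
s=r.read_state(); print(s["clock"],s["ee_pos"],s["ee_rot"],s["ft_force"],s["finger_gap"])
d=r.get_image("wrist"); save(d,"w8",None,1.5)
import pickle; pickle.dump({k:d[k] for k in("pixels","fovy","cx","cy","T")},open("w8.pkl","wb"))
E
```

```text
17.7 [ 0.47055328 -0.17125605  0.11310243] [ 3.14125852e+00  3.76476652e-04 -1.27538532e+00] [ 0.07305024  0.4606267  -0.47101691] 0.036379680220543435
```

View pics/w8.png

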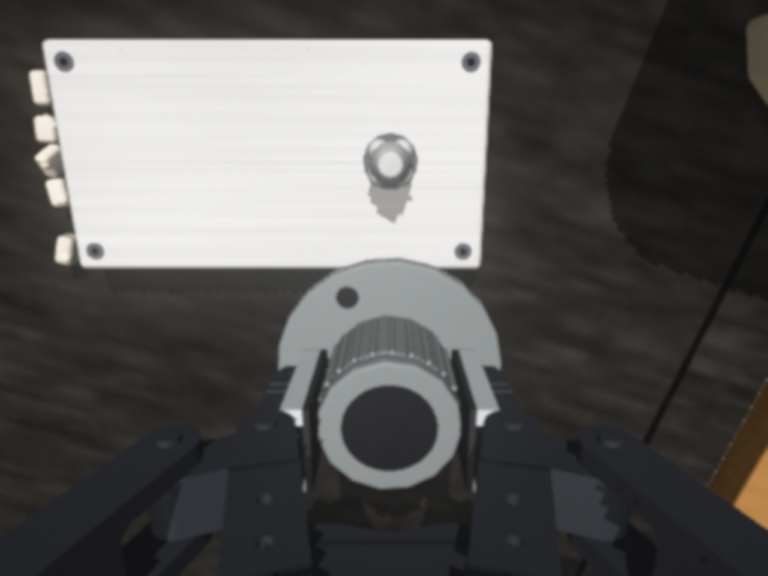

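Now computing the stud-to-cap offset within this picture: stud top (390,165), plate corners (43,40), (491,40), (481,267), (82,268), boss top (390,427).

```bash
python3 - <<'E'
from h import *
import pickle
d=pickle.load(open("w8.pkl","rb"))
save(d,"w8c",(220,70,300,140),7)
s=r.read_state(); yaw=s["ee_rot"][2]; p=s["ee_pos"]
tx=np.array([np.cos(yaw),np.sin(yaw)]);ty=np.array([np.sin(yaw),-np.cos(yaw)])
def q(n,u,v,z):
    w=ray(d,u/1.5,v/1.5,z)[:2]; e=w-p[:2]; print(n,w.round(4),"tool",(e@tx).round(4),(e@ty).round(4)); return w
q("stud top",390,165,.044); q("stud/balls",390,160,.031)
C=[q("corner",*c,.02) for c in [(43,40),(491,40),(481,267),(82,268)]]
c=np.mean(C,0); print(c, c-.052*np.array([-.2909,.9568]))
q("boss top",389.5,428,.1394); q("flange L",278,368,.1054); q("flange R",501,368,.1054);q("fl top",389,258,.1054)
g=cv2.cvtColor(d["pixels"],cv2.COLOR_RGB2GRAY)
m=(g>130).astype(np.uint8);m[:, :20]=0;m[:,340:]=0; m[172:]=0; m=cv2.morphologyEx(m,cv2.MORPH_CLOSE,np.ones((25,25)))
k=max(cv2.findContours(m,0,2)[0],key=cv2.contourArea)
W=np.array([ray(d,u,v,.02)[:2] for u,v in k[:,0]],np.float32);rc=cv2.minAreaRect(W);print(rc)
E
```

```text
stud top [ 0.5269 -0.155 ] tool 0.0007 -0.0584
stud/balls [ 0.528  -0.1546] tool 0.0007 -0.0596
corner [ 0.5319 -0.0017] tool -0.1445 -0.1078
corner [ 0.5865 -0.1809] tool 0.0429 -0.1079
corner [ 0.4929 -0.2103] tool 0.0437 -0.0097
corner [ 0.4373 -0.0302] tool -0.1448 -0.009
[ 0.51213204 -0.10575696] [ 0.52725884 -0.15551056]
boss top [ 0.47   -0.1722] tool 0.0006 0.0011
flange L [ 0.4598 -0.1381] tool -0.035 0.0009
flange R [ 0.4806 -0.2061] tool 0.0362 0.0008
fl top [ 0.5047 -0.1614] tool 0.0004 -0.0353
((0.5129716992378235, -0.098690927028656), (0.09356328099966049, 0.20062856376171112), 16.972755432128906)
```

View pics/w8c.png

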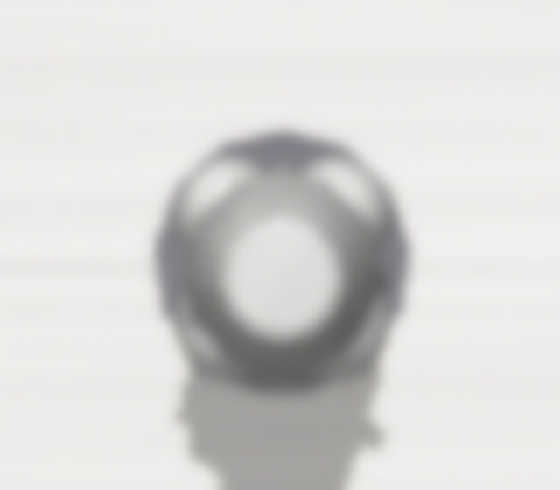

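>>> arm_command --pt "0.0003 -0.03 0 0 -1" --pt "0 -0.03 0 0 -1" --pt "0 0 0.025 0 -1" --pt "0 0 0.02 0 -1" --pt "0 0 0.005 0 -1" --pt "0 0 0 0 -1"

```text
clock: 18.5
ee_pos: [0.5284, -0.1544, 0.0636]
ee_rot: [-3.141, -0.0, -1.276]
ft_force: [0.2, -0.6, -1.3]
finger_gap: 0.0365
```

```bash
python3 - <<'E'
from h import *
s=r.read_state(); print(s["clock"],s["ee_pos"],s["ee_rot"],s["ft_force"],s["finger_gap"])
d=r.get_image("wrist"); save(d,"w9",None,1.5)
E
```

```text
18.5 [ 0.52837695 -0.15437377  0.06356705] [-3.14108397e+00 -3.63912143e-04 -1.27555102e+00] [ 0.24504415 -0.61155145 -1.30882285] 0.03648534642454156
```

View pics/w9.png

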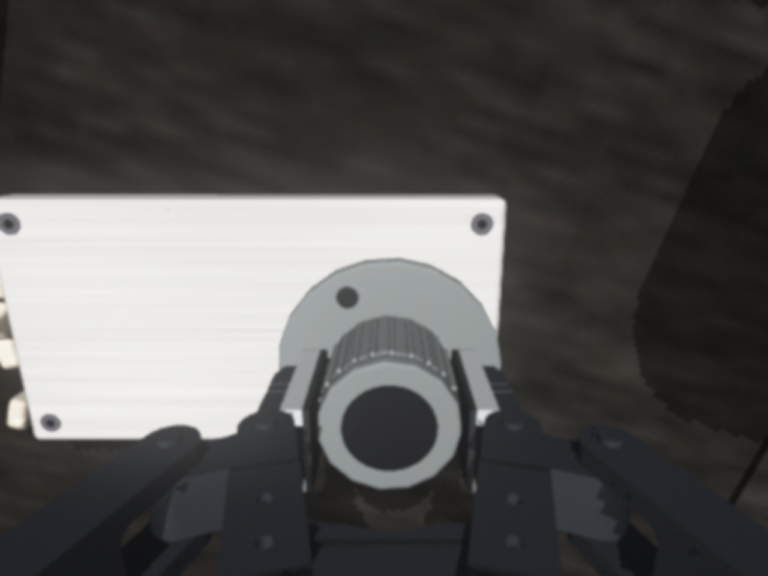

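The cap is held square over the stud with its flange at (390,370). Lowering gradually.

>>> arm_command --pt "0 0 0.005 0 -1" --pt "0 0 0.004 0 -1" --pt "0 0 0 0 -1"

```text
clock: 18.92
ee_pos: [0.5279, -0.1545, 0.0536]
ee_rot: [3.141, 0.0, -1.276]
ft_force: [-0.1, -0.1, -0.7]
finger_gap: 0.0368
```

>>> arm_command --pt "0 0 0.003 0 -1" --pt "0 0 0.002 0 -1" --pt "0 0 0 0 -1"

```text
clock: 19.3
ee_pos: [0.528, -0.1545, 0.0487]
ee_rot: [3.141, 0.0, -1.276]
ft_force: [-0.4, -0.1, 0.2]
finger_gap: 0.0366
```

>>> arm_command --pt "0 0 0.0015 0 -1" --pt "0 0 0.0015 0 -1" --pt "0 0 0 0 -1"

```text
clock: 19.68
ee_pos: [0.5281, -0.1545, 0.0459]
ee_rot: [-3.142, 0.0, -1.276]
ft_force: [-0.5, 0.9, 1.7]
finger_gap: 0.0365
```

>>> arm_command --pt "0 0 0.0015 0 -1" --pt "0 0 0.0015 0 -1" --pt "0 0 0 0 -1"

```text
clock: 20.05
ee_pos: [0.5284, -0.1546, 0.0435]
ee_rot: [-3.141, -0.001, -1.276]
ft_force: [-0.7, 0.7, 5.6]
finger_gap: 0.0367
```

The force is rising, about 6 N, as expected at the balls. Lateral force is small. Continuing.

>>> arm_command --pt "0 0 0.0015 0 -1" --pt "0 0 0 0 -1"

```text
clock: 20.3
ee_pos: [0.5281, -0.1545, 0.0414]
ee_rot: [-3.141, -0.0, -1.276]
ft_force: [-0.0, 1.0, 1.3]
finger_gap: 0.0367
```

>>> arm_command --pt "0 0 0.0015 0 -1" --pt "0 0 0 0 -1"

```text
clock: 20.55
ee_pos: [0.5277, -0.1544, 0.0391]
ee_rot: [3.141, 0.001, -1.276]
ft_force: [1.4, 1.3, -9.1]
finger_gap: 0.0364
```

>>> arm_command --pt "0 0 0.0015 0 -1" --pt "0 0 0 0 -1"

```text
clock: 20.8
ee_pos: [0.5277, -0.1544, 0.0376]
ee_rot: [3.141, 0.001, -1.276]
ft_force: [2.1, -1.0, -14.3]
finger_gap: 0.0365
```

>>> arm_command --pt "0 0 0.0015 0 -1" --pt "0 0 0 0 -1"

```text
clock: 21.05
ee_pos: [0.528, -0.1545, 0.0369]
ee_rot: [3.141, 0.0, -1.276]
ft_force: [-0.1, 0.1, -5.9]
finger_gap: 0.0369
```

It has snapped: the force reversed as the balls pull the cap down. Pressing on to the seat.

>>> arm_command --pt "0 0 0.0015 0 -1" --pt "0 0 0 0 -1"

```text
clock: 21.3
ee_pos: [0.5284, -0.1548, 0.0357]
ee_rot: [-3.141, -0.001, -1.276]
ft_force: [-0.2, -0.7, -0.1]
finger_gap: 0.0368
```

>>> arm_command --pt "0 0 0.0005 0 -1" --pt "0 0 0 0 -1"

```text
clock: 21.55
ee_pos: [0.5281, -0.1546, 0.035]
ee_rot: [-3.141, -0.0, -1.276]
ft_force: [-0.0, -0.7, -0.7]
finger_gap: 0.0367
```

>>> arm_command --pt "0 0 0.0005 0 -1" --pt "0 0 0 0 -1" --pt "0 0 0 0 -1"

```text
clock: 21.92
ee_pos: [0.5281, -0.1545, 0.0344]
ee_rot: [-3.142, -0.0, -1.276]
ft_force: [0.6, -1.0, -0.4]
finger_gap: 0.0371
```

>>> arm_command --pt "0 0 0.0005 0 -1" --pt "0 0 0 0 -1" --pt "0 0 0 0 -1"

```text
clock: 22.3
ee_pos: [0.5281, -0.1545, 0.0339]
ee_rot: [3.142, 0.0, -1.276]
ft_force: [-0.3, -0.4, -0.4]
finger_gap: 0.0365
```

>>> arm_command --pt "0 0 0.0005 0 -1" --pt "0 0 0 0 -1" --pt "0 0 0 0 -1"

```text
clock: 22.68
ee_pos: [0.528, -0.1545, 0.0338]
ee_rot: [3.142, -0.0, -1.276]
ft_force: [-2.3, 1.1, 5.1]
finger_gap: 0.0368
```

>>> arm_command --pt "0 0 0.0005 0 -1" --pt "0 0 0 0 -1" --pt "0 0 0 0 -1"

```text
clock: 23.05
ee_pos: [0.5281, -0.1545, 0.0338]
ee_rot: [-3.141, -0.0, -1.276]
ft_force: [-3.9, 1.5, 11.2]
finger_gap: 0.0368
```

>>> arm_command --pt "0 0 0.0001 0 -1" --pt "0 0 0 0 -1" --pt "0 0 0 0 -1" --pt "0 0 0 0 -1"

```text
clock: 23.55
ee_pos: [0.5281, -0.1546, 0.0338]
ee_rot: [-3.141, -0.0, -1.276]
ft_force: [-5.7, 1.7, 13.4]
finger_gap: 0.0363
```

```bash
python3 - <<'E'
from h import *
for n,k in[("wrist",1.5),("top",1),("scene",1)]:
    d=r.get_image(n); s=r.read_state(); print(s["clock"],s["ee_pos"].round(4),s["ft_force"].round(1),s["moment"].round(2),s["finger_gap"])
    save(d,"f_"+n,None,k) if n!="top" else save(d,"f_top",(90,130,400,330),2.4)
E
```

```text
23.6 [ 0.5281 -0.1546  0.0337] [-4.7  1.5 13.2] [ 0.25  0.89 -0.01] 0.036820995116049964
23.65 [ 0.5281 -0.1546  0.0337] [-4.7  2.  12.1] [0.27 0.84 0.01] 0.036401599629466215
23.7 [ 0.5281 -0.1546  0.0338] [-5.   1.8 12.3] [ 0.26  0.81 -0.01] 0.03630720914174148
```

View pics/f_wrist.png

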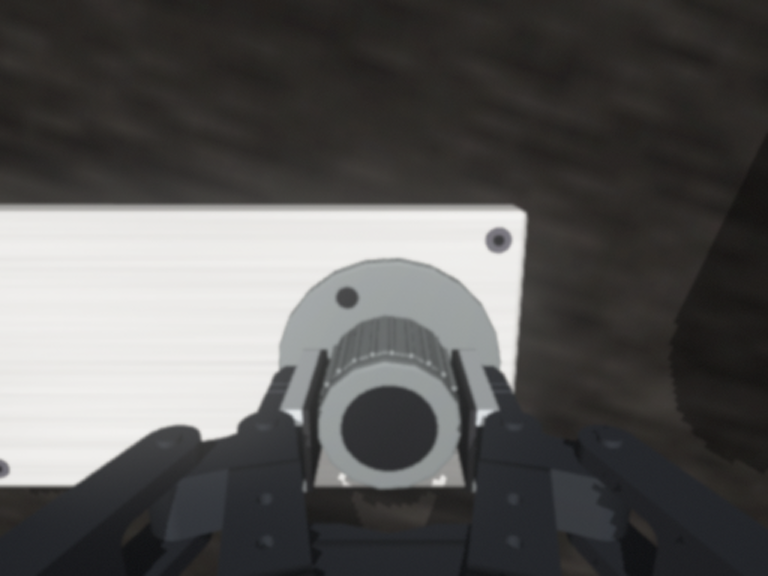

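View pics/f_top.png

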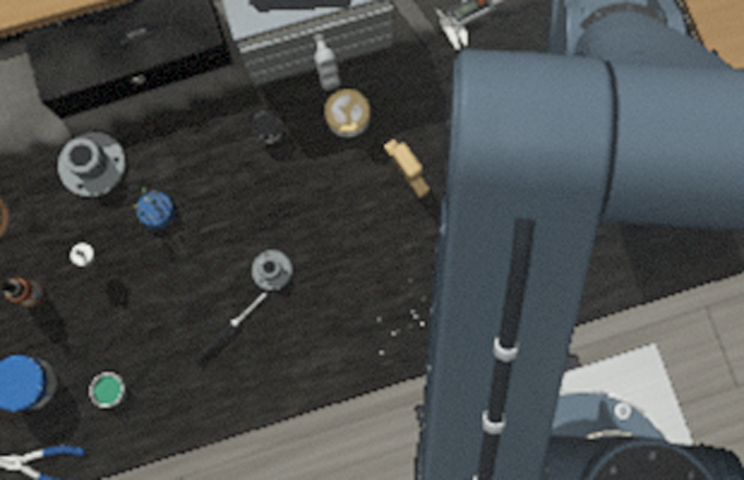

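The wrist view shows the flange flat on the plate at (390,370), the top view shows the block upright at (408,165) and the bystanders where they were. The push is steady at 12 to 13 N and the grip holds. Handing in.

```bash
python3 - <<'E'
from plant import r
print(r.hand_in()); s=r.read_state(); print(s["clock"],s["ft_force"].round(1))
E
```

```text
the job is handed in; nothing more can be done
None
the job is handed in; nothing more can be done
```

The job is handed in, at about 24 s of the 72 s allowed. All five chips are wiped off the plate, the block is back on the worktop, and the middle-sized cap is clicked home and still held under push.

- **Chips:** One sweep of the block along the plate cleared all five. The wrist picture afterwards showed them on the worktop just past the plate's end, and I did not touch them with the fingers.
- **Block:** It stands upright on the worktop near (0.49, 0.10), off the plate.
- **Cap:** I used the one with the 72 mm flange. Pressing on the stud rose to about 6 N, slightly under the 7 to 14 N described, though I only read the force between steps. The force then reversed as the balls snapped the cap down. It met the plate with the tool at 33.8 mm, against a predicted 33.7 mm, and the last wrist picture shows the flange flat.
- **Final push:** The last readings were 12 to 13 N downward, with the cap still gripped. A side force of about 5 N also shows, which I left alone.
- **Bystanders:** Those visible in the last top picture had not moved. The arm hid the plate and the plaster model there, so I could not recheck those two or the chips from above.

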